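Shut the dust box's filter lid, then hold its inspection flap at the marker

TASK

The little dust box on the bench is being checked: first lower its open filter lid gently until it is fully shut, without letting it drop. Then take the bar of the closed inspection flap beside it, swing the flap up until it stands at the same angle as the marker clamped on the quadrant scale, and finish while still holding it there with the gripper, since the flap falls shut by itself. Do not shift the marker or the things standing around the box.

Things in the scene. Friction and masses are not known exactly. Their poses are not given: they have to be found in the camera images.
- dust_box: grey housing fixed to the bench, 100 (x) x 270 (y) x 85 mm high, two compartments side by side; origin at the centre of its underside, x axis to its rear (away from the robot at yaw 0), y to its left, z up. The left (+y) compartment holds a filter and has the lid; the right (-y) compartment has the flap; right of that, 147 mm from the centre, stands the flat aluminium quadrant scale with ticks every 15 degrees, reaching 113 mm from the flap's hinge
- lid (a joint): angle of the filter lid (rad): 0 shut and level on the housing, about 1.75 at the start, standing open leaning back; stop at 1.95. Stiff enough to stay there, but below about 1.1 it may fall shut if let go. White panel 97 x 125 x 5 mm (0.16 kg) with five dark slots, hinged at the rear edge
- flap (a joint): angle of the inspection flap (rad): 0 shut and level at the start, growing as its front edge rises; stop at 1.6. It falls shut when let go. White panel as the lid's (0.26 kg), with a dark window frame and a small steel pointer at its right edge
- marker (a joint): angle of the marker (rad) measured just as the flap's: the flap is at the mark when its joint has this same value. Black clamp with a thumb screw and a thin radial rod, on the quadrant; held by friction, do not touch it
- lid_bar (a point): middle of the lid's bar: round steel bar 10 mm thick, 80 mm long along the box's y, held by a stay at each end (72 mm clear between them), 135 mm from the hinge line, 33 mm of free gap between the bar and the panel's edge. Shut, it stands out in front of the housing 88 mm above the bench, with nothing under it
- flap_bar (a point): middle of the flap's bar: the same bar, stays and offsets as the lid's. The bars are round and can turn between the fingers as the panel swings
- lid_hinge (a point): middle of the lid's hinge line, which runs along the box's y; at angle a the bar is 135 mm from it: 135 cos a towards the box's front (-x) and 135 sin a up
- flap_hinge (a point): middle of the flap's hinge line, along the box's y, in line with the lid's; the bar lies as for the lid. The marker turns about the same line
- marker_tip (a point): outer end of the marker's rod, 140 mm from the hinge line
- flap_pointer (a point): outer end of the flap's pointer, 125 mm from the hinge line
- stone_cast_c (a point): bystander: pale plaster dental cast, 52 x 58 x 27 mm, its centre; loose, leave alone
- felt_wheel_c (a point): bystander: small grey felt wheel, 22 mm across, 10 mm high, its centre; loose, leave alone
- bur_stand_c (a point): bystander: wooden block with small burs standing in it, 62 x 104 x 57 mm, its centre; loose, leave alone

How it is judged:
By the outcome, as a careful person would: the job done as asked, in the order asked, and still so for the second after the job is handed in, while the arm keeps its last pose, push and grip.
It also fails if it takes over 48 s, if anything falls off the work surface, if the arm or the gripper's body presses on something with over 40 N, if the wrist force passes 120 N, or if a joint passes its speed limit or range.

ROBOT

A 6-joint arm with a two-finger parallel gripper is mounted at the origin on a cart in front of the work surface, level with it; the furniture and walls round the work are solid. World frame = base frame: x ahead of the robot, y to its left, z up, the work surface at z = 0. Lengths are in mm, angles in rad, forces in N, time in s.
With the tool pointing down it reaches from about 275 to 750 mm from the base axis. Payload 10.2 kg.
Tool frame: the origin (TCP) lies midway between the tips of the shut fingers; the grasp point (between the pads) lies 19 mm behind it; x points along the fingers, y is the direction in which the jaws open and shut, and the axes are right-handed (so a half turn about x gives the same grasp; the last joint's range is limited). The gripper opens to 85 mm and grips with 20 to 120 N. Pads are 22 mm wide; open, the fingers measure 114 mm over their backs; the gripper's body (76 mm by 85 mm) begins 54 mm behind the grasp point. The pads swing forward as they close: fully open they stand 13 mm farther back than shut.
Start: joints at [-1.385, 0.313, 1.498, -0, 1.331, -0.223], TCP at [208.68, -481.751, 231.294] pointing down, gripper open.
Joint ranges: [-2.94, 2.94], [-0.97, 2.17], [0.19, 2.56], [-1.23, 4.37], [0.02, 3.11], [-2.88, 2.88]. Speed limits (rad/s): [2.39, 2.39, 3.01, 3.14, 3.14, 3.14].

INTERFACE

Orientations are given as a unit quaternion [w, x, y, z].
In Python, from rig import ctrl gives the robot as it stands.
- The arm moves only by the tool arm_command, never from a script. Its argument "plan" is a list of rows, each a list of 5 numbers: the shift along the tool's x, y, z in m, then the turn about the tool's x in rad, then the opening, from 0 (shut) to 1 (fully open). A call has 1 to 12 rows; each row shifts and turns the commanded pose from where the row before left it, along the tool's axes as they then stand; what a row does not reach is not made up. A row lasts 1/8 s, in which the tool goes at most 62.5 mm and 10.7 degrees, less where a joint would pass 70% of its speed; a pose out of reach is approached as far as the arm can. A call with a gripper value outside its range is refused whole. The fingers move at their own pace and stop on an object; "squeeze" is the grip in N (left out, the last holds). Time passes only in rows, so rows that do not move let the fingers close. It gives the time, the measured TCP pose, the force and the opening at its end, in the units of the state.
- ctrl.sense(): the state, without advancing time (a new reading comes with each control period).
- ctrl.capture(name): name is "scene" or "top" or "wrist"; returns a dict with "color" (420x560x3 uint8, red, green, blue), "fx", "fy", "cx", "cy" (pixels), "xyz" and "orientation" of the camera in the world; the wrist camera has in their place "hand_eye" (4x4, takes a point from camera to tool coordinates, whose origin is the TCP and whose axes are the tool frame's). Camera axes: x right, y up, looking along -z (the intrinsics and any distortion apply to the point x, -y, -z); pixel columns grow to the right and rows downward; lengths in mm; the calibration is good to about 2 mm. A picture is of the moment at which its call begins: read the wrist's pose just before it. There is no depth.
- ctrl.finish_job(): hands the job in, once; it reports no verdict.
Trained networks look in the newest picture that a camera, given by its name, has taken for a name from the list of things; names that differ only in an ending like _2 or _b are one class to them, and where a whole thing is asked for, a point or a joint stands for the part that bears it (a point fixed in the world has none). Each returns a list of dicts, best first, with "score" (0 to 1); they miss things now and then, are a little off and sometimes report something else, mostly with a low value. They report only what shows in the picture. A call takes as long as a camera call.
- ctrl.spot_in(camera, query): "uv" ([column, row] in pixels, amid what is visible of it).
- ctrl.regions_of(camera, query): "mask" (420x560 bool, what is visible of it) and "uv" ([column, row] in pixels, amid what is visible of it).
- ctrl.place_of(camera, query): "uv" ([column, row] in pixels: a listed point, or the origin of a listed thing).
The state is a dict: "time_s": time; "joints": joint angles; "dq": joint speeds; "tau": joint torques, N m; "eef_pos": TCP position; "ee_rot": TCP orientation; "force": force on the tool from outside, world axes, zero at the start; "wrist_torque": the same for the moment, N m; "grip_width": opening from 0.0 (shut) to 1.0 (fully open).
Only numpy, scipy, OpenCV 4.12 (cv2) and the standard library are available. Lean on these libraries where they do the work, as an engineer would, in place of code of your own. Each camera call takes 0.05 s, during which the arm holds its last target.

## Working session

There is one attempt and no reset: what is moved stays moved. The work goes in short steps, Python scripts to look and compute and a tool call to move; the robot and the scene stay as the last step left them, time stands still between calls to the robot, and variables do not carry over. Pictures are saved under pics/ and viewed, and the job is handed in when it is done.

Besides the shell and the picture viewer there is one more tool, called after "Request:" as name(argument=value, ...), one argument or row to a line, values as JSON. arm_command: Moves the arm, as the interface text tells. Its arguments: {"type":"object","properties":{"plan":{"type":"array"},"squeeze":{"type":"number"}},"required":["plan"]}

```bash
ls; mkdir -p pics
python3 - <<'E'
from rig import ctrl
import cv2
s=ctrl.sense(); print(s)
for n in ["scene","top","wrist"]:
    c=ctrl.capture(n); cv2.imwrite(f"pics/{n}0.png",c["color"][:,:,::-1])
    print(n,{k:v for k,v in c.items() if k!="color"})
    if n!="wrist":
        for q in ["dust_box","lid_bar","flap_bar","lid_hinge","flap_hinge","marker_tip","flap_pointer","stone_cast_c","felt_wheel_c","bur_stand_c"]:
            r=ctrl.place_of(n,q); print(q,[(x["uv"],round(x["score"],2)) for x in r[:2]])
E
```

```text
pics
{'time_s': 0.0, 'joints': array([-1.38539871e+00,  3.13469457e-01,  1.49846296e+00,  2.66243414e-05,
        1.33098505e+00, -2.23417564e-01]), 'dq': array([-3.26325513e-05,  2.60568937e-04,  1.29002071e-03,  3.01643121e-04,
        9.37934782e-04,  5.36095263e-04]), 'tau': array([ 5.03220981e-04, -4.12261713e+01, -2.59745604e+01, -1.64899416e-04,
        4.12923415e-03, -8.22554654e-06]), 'eef_pos': array([ 208.6365175 , -481.4787625 ,  230.71537804]), 'ee_rot': array([ 0.14306321,  0.69240416,  0.14399947, -0.69236807]), 'force': array([-0.25145226, -0.7484044 ,  0.45819161]), 'wrist_torque': array([0.00924604, 0.00391968, 0.01583526]), 'grip_width': 0.9977679285785739}
scene {'fx': 395.60428633893014, 'fy': 395.60428633893014, 'cx': 271.46593964056746, 'cy': 209.84159703207717, 'xyz': array([ 45.28616617, 446.52382767, 708.4381594 ]), 'orientation': array([-0.50027531, -0.19530891,  0.31758885,  0.78148344])}
dust_box [([323.4, 232.2], 0.85)]
lid_bar []
flap_bar [([377.5, 231.9], 0.75)]
lid_hinge [([290.5, 204.9], 0.86), ([374.3, 229.2], 0.27)]
flap_hinge [([343.3, 186.9], 0.
[... 623 characters left out ...]
e [([363.2, 192.4], 0.72)]
marker_tip [([220.7, 274.0], 0.53), ([417.5, 240.1], 0.49)]
flap_pointer [([398.6, 253.5], 0.97), ([323.6, 221.9], 0.48)]
stone_cast_c []
felt_wheel_c [([221.7, 272.8], 0.51)]
bur_stand_c [([225.1, 171.7], 0.86)]
wrist {'fx': 364.9179635910825, 'fy': 364.9179635910825, 'cx': 280.0365706851758, 'cy': 208.1842151790417, 'hand_eye': array([[-1.15344269e-04,  3.10981463e-01, -9.50415970e-01,
        -1.42118773e+02],
       [ 9.99999139e-01,  1.27790656e-03,  2.96776456e-04,
        -1.18568125e+00],
       [ 1.30683478e-03, -9.50415118e-01, -3.10981343e-01,
        -8.01126017e+01],
       [ 0.00000000e+00,  0.00000000e+00,  0.00000000e+00,
         1.00000000e+00]])}
```

View pics/scene0.png

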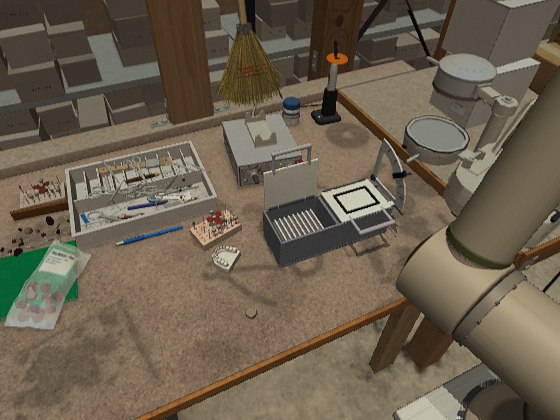

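View pics/top0.png

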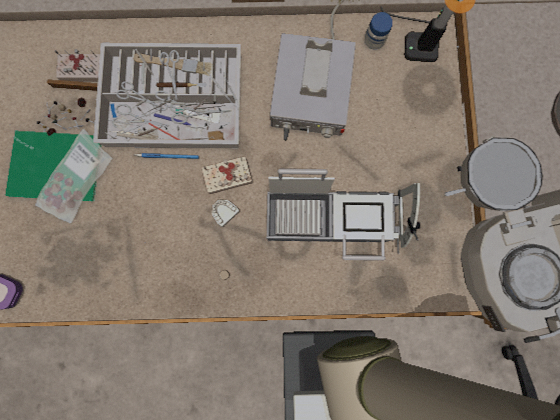

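View pics/wrist0.png

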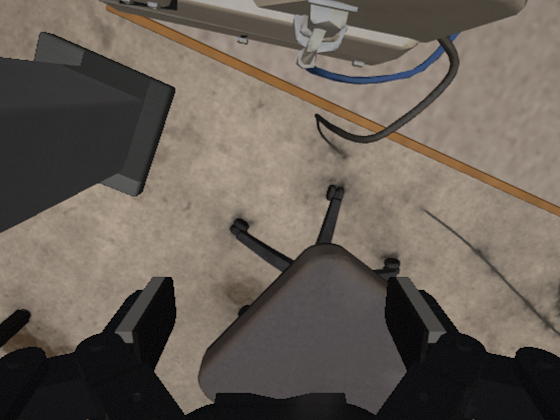

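```bash
cat > h.py <<'E'
import numpy as np, cv2
from scipy.spatial.transform import Rotation as R
def rot(q): return R.from_quat([q[1],q[2],q[3],q[0]]).as_matrix()
def campose(c,s=None):
    if "hand_eye" in c:
        T=np.array(c["hand_eye"]); Rt=rot(s["ee_rot"]); 
        return Rt@T[:3,:3], Rt@T[:3,3]+s["eef_pos"]
    return rot(c["orientation"]), np.array(c["xyz"])
def proj(c,P,s=None):
    Rc,t=campose(c,s); p=(np.atleast_2d(P)-t)@Rc
    return np.c_[c["cx"]+c["fx"]*p[:,0]/-p[:,2], c["cy"]+c["fy"]*p[:,1]/p[:,2]]
def ray(c,uv,s=None):
    Rc,t=campose(c,s); d=np.array([(uv[0]-c["cx"])/c["fx"],-(uv[1]-c["cy"])/c["fy"],-1.0]); return t,Rc@d
def onz(c,uv,z,s=None):
    t,d=ray(c,uv,s); return t+d*(z-t[2])/d[2]
def box2w(pose,P):
    x,y,w=pose; P=np.atleast_2d(P); cw,sw=np.cos(w),np.sin(w)
    return np.c_[x+cw*P[:,0]-sw*P[:,1], y+sw*P[:,0]+cw*P[:,1], P[:,2]]
def zoom(img,x0,y0,x1,y1,f,name):
    z=cv2.resize(img[y0:y1,x0:x1],None,fx=f,fy=f,interpolation=cv2.INTER_CUBIC)
    cv2.imwrite(name,z[:,:,::-1])
E
python3 - <<'E'
from h import *
a=cv2.imread("pics/scene0.png")[:,:,::-1]; zoom(a,250,130,430,270,4,"pics/s_z.png")
a=cv2.imread("pics/top0.png")[:,:,::-1]; zoom(a,255,160,435,270,4,"pics/t_z.png")
E
```

```text
(no output)
```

View pics/s_z.png

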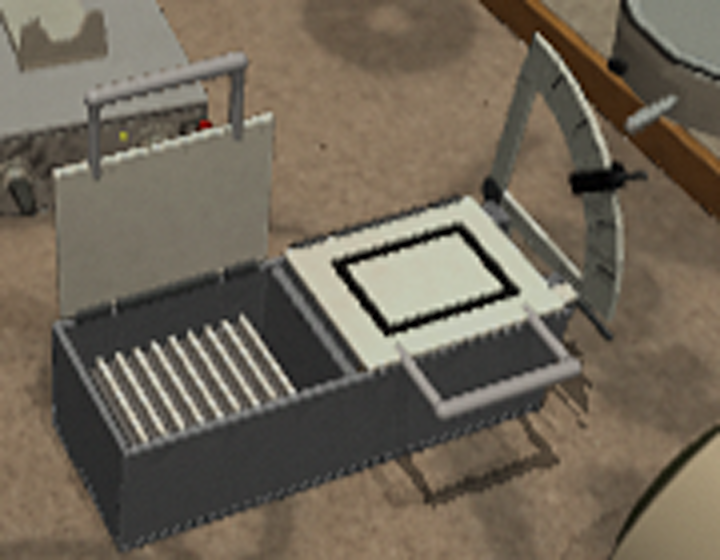

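View pics/t_z.png

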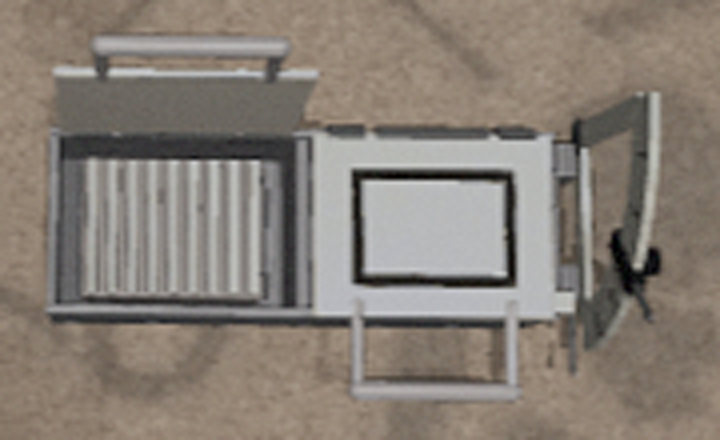

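```bash
cat > fit0.py <<'E'
from h import *
from scipy.optimize import least_squares
from rig import ctrl
T=ctrl.capture("top");S=ctrl.capture("scene")
tz=lambda X,Y:(255+(X+.5)/4-.5,160+(Y+.5)/4-.5)
sz=lambda X,Y:(250+(X+.5)/4-.5,130+(Y+.5)/4-.5)
def model(p):
    x,y,w,hx,a,m,fy=p[:7]
    b=lambda yy,an,r=135:(hx-r*np.cos(an),yy,88+r*np.sin(an))
    L=[(T,(-50,135,85),tz(48,312)),(T,(50,135,85),tz(52,130)),
       (T,b(-fy+40,0),tz(352,391)),(T,b(-fy-40,0),tz(520,391)),
       (T,b(fy+40,a),tz(95,46)),(T,b(fy-40,a),tz(290,46)),
       (T,b(-147,m,140),tz(650,318)),
       (S,(-50,135,0),sz(122,547)),(S,(-50,135,85),sz(125,452)),(S,(50,135,85),sz(55,325)),
       (S,b(-fy+40,0),sz(438,408)),(S,b(-fy-40,0),sz(575,367)),
       (S,b(fy+40,a),sz(90,100)),(S,b(fy-40,a),sz(243,62)),
       (S,b(-147,m,140),sz(645,177))]
    r=[]
    for c,P,uv in L: r.append(proj(c,box2w((x,y,w),P))[0]-np.array(uv))
    return np.array(r)
f=lambda p:np.r_[model(p).ravel(),(p[3]-49)/3,(p[6]-67)/3]
o=least_squares(f,[480,80,0,49,1.75,.8,67],loss="soft_l1")
print(np.round(o.x,3)); print(np.round(model(o.x),1))
E
python3 fit0.py
```

```text
[ 5.34304e+02  7.11910e+01 -4.30000e-02  4.85800e+01  1.66500e+00
  7.46000e-01  6.79150e+01]
[[-0.2  0.1]
 [-0.1 -1.2]
 [ 1.7 -0.8]
 [-1.8 -0.1]
 [ 2.1 -0.4]
 [-2.1  0.4]
 [-0.2  0. ]
 [-0.   1.6]
 [ 0.4  0.7]
 [-0.4 -0.7]
 [ 1.4  0.5]
 [-0.4  0.1]
 [ 1.3 -0.3]
 [-0.5  0. ]
 [ 0.1 -0.1]]
```

Run:
```python
from h import *
print(np.round(rot([0.14306321,  0.69240416,  0.14399947, -0.69236807]),3))
p=(534.3,71.2,-.043)
for P in [(48.6,68,88),(61,68,222),(-86.4,68,88),(48.6,-68,88),(-86.4,-68,88)]: print(P,np.round(box2w(p,P)))
```

```text
[[-0.     0.398 -0.918]
 [ 0.001 -0.918 -0.398]
 [-1.    -0.001 -0.   ]]
(48.6, 68, 88) [[586. 137.  88.]]
(61, 68, 222) [[598. 137. 222.]]
(-86.4, 68, 88) [[451. 143.  88.]]
(48.6, -68, 88) [[580.   1.  88.]]
(-86.4, -68, 88) [[445.   7.  88.]]
```

Request:
arm_command(
  plan=[
    [-0.01,0,0,-0.16,0.4],
    [-0.01,0,0,-0.16,0.4],
    [-0.01,0,0,-0.16,0.4],
    [-0.01,0,0,-0.16,0.4],
    [-0.01,0,0,-0.16,0.4],
    [-0.01,0,0,-0.16,0.4],
    [-0.01,0,0,-0.16,0.4],
  ],
  squeeze=30,
)

```text
time_s: 2.12
eef_pos: [208.7, -481.7, 301.6]
ee_rot: [-0.491, -0.509, -0.491, 0.509]
force: [0.0, -0.1, -0.3]
grip_width: 0.397
```

Request:
arm_command(
  plan=[
    [0,-0.012,-0.045,0,0.4],
    [0,-0.012,-0.045,0,0.4],
    [0,-0.012,-0.045,0,0.4],
    [0,-0.012,-0.045,0,0.4],
    [0,0.02,-0.045,0,0.4],
    [0,0.02,-0.045,0,0.4],
    [0,0.025,-0.04,0,0.4],
    [0,0.025,-0.04,0,0.4],
    [0,0.025,-0.055,0,0.4],
    [0,0.025,-0.055,0,0.4],
  ],
)

```text
time_s: 3.38
eef_pos: [320.4, -24.2, 301.6]
ee_rot: [0.49, 0.511, 0.489, -0.51]
force: [1.1, -0.7, -0.3]
grip_width: 0.399
```

Request:
arm_command(
  plan=[
    [-0.007,0.05,-0.026,0,0.4],
    [-0.007,0.05,-0.026,0,0.4],
    [-0.007,0.05,-0.026,0,0.4],
    [-0.007,0.05,-0.026,0,0.4],
    [0,0,0,0,0.4],
    [0,0,0,0,0.4],
  ],
)

```text
time_s: 4.12
eef_pos: [523.7, 69.4, 329.1]
ee_rot: [-0.489, -0.51, -0.49, 0.511]
force: [0.5, -0.7, -0.6]
grip_width: 0.403
```

Run:
```python
from h import *
from rig import ctrl
import pickle
s=ctrl.sense(); c=ctrl.capture("wrist"); pickle.dump((s,c),open("w1.pkl","wb"))
print(s["time_s"],s["eef_pos"],s["joints"]); print(np.round(rot(s["ee_rot"]),3))
zoom(c["color"],0,0,560,420,1.42,"pics/w1.png")
```

```text
4.125 [523.69453941  69.39162658 329.11796583] [-9.01671648e-02  2.72278310e-01  1.30006106e+00 -1.33841212e-04
  1.56985036e+00 -4.82956519e-02]
[[-0.001  0.999 -0.042]
 [-0.    -0.042 -0.999]
 [-1.    -0.001  0.   ]]
```

View pics/w1.png

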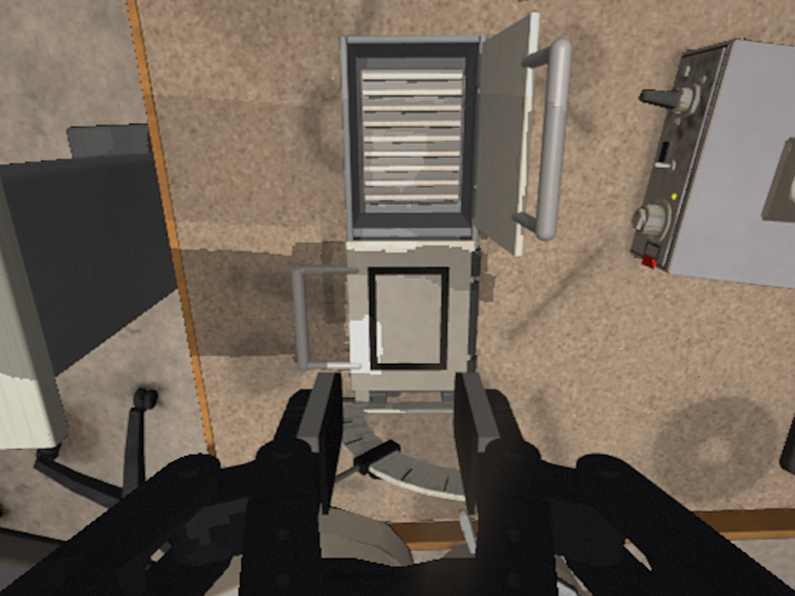

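```bash
cat > fit1.py <<'E'
from h import *
from scipy.optimize import least_squares
import pickle
from rig import ctrl
import os
if os.path.exists("ts.pkl"): T,S=pickle.load(open("ts.pkl","rb"))
else:
    T=ctrl.capture("top");S=ctrl.capture("scene"); pickle.dump((T,S),open("ts.pkl","wb"))
s1,W=pickle.load(open("w1.pkl","rb"))
tz=lambda X,Y:(255+(X+.5)/4-.5,160+(Y+.5)/4-.5)
sz=lambda X,Y:(250+(X+.5)/4-.5,130+(Y+.5)/4-.5)
wz=lambda X,Y:((X+.5)/1.42-.5,(Y+.5)/1.42-.5)
def model(p):
    x,y,w,hx,a,m,fy,hl=p[:8]
    b=lambda yy,an,r=135:(hx-r*np.cos(an),yy,88+r*np.sin(an))
    L=[(T,(-50,135,85),tz(48,312)),(T,(50,135,85),tz(52,130)),
       (T,b(-fy+hl,0),tz(352,391)),(T,b(-fy-hl,0),tz(520,391)),
       (T,b(fy+hl,a),tz(95,46)),(T,b(fy-hl,a),tz(290,46)),
       (T,b(-147,m,140),tz(650,318)),
       (S,(-50,135,0),sz(122,547)),(S,(-50,135,85),sz(125,452)),(S,(50,135,85),sz(55,325)),
       (S,b(-fy+hl,0),sz(438,408)),(S,b(-fy-hl,0),sz(575,367)),
       (S,b(fy+hl,a),sz(90,100)),(S,b(fy-hl,a),sz(243,62)),
       (S,b(-147,m,140),sz(645,177)),
       (W,(-50,135,85),wz(342,38)),(W,(50,135,85),wz(481,36)),(W,(-50,0,85),wz(347,241)),
       (W,b(-fy+hl,0),wz(298,266)),(W,b(-fy-hl,0),wz(303,369)),
       (W,b(fy+hl,a),wz(562,40)),(W,b(fy-hl,a),wz(545,237)),
       (W,b(-147,m,140),wz(335,472)),]
    r=[]
    for c,P,uv in L: r.append(proj(c,box2w((x,y,w),P),s1)[0]-np.array(uv))
    return np.array(r)
f=lambda p:np.r_[model(p).ravel(),(p[3]-49)/2,(p[6]-67)/2]
o=least_squares(f,[480,80,0,49,1.75,.8,67,42],loss="soft_l1")
print(np.round(o.x,3)); print(np.round(model(o.x),1).tolist())
x,y,w,hx,a,m,fy,hl=o.x
for P in [(hx,fy,88),(hx-135*np.cos(a),fy,88+135*np.sin(a)),(hx-135,fy,88),(hx,-fy,88),(hx-135,-fy,88)]: print(np.round(box2w((x,y,w),P),1))
E
python3 fit1.py
```

```text
[ 5.34317e+02  7.10100e+01 -4.20000e-02  4.78590e+01  4.07100e+00
  7.50000e-01  6.58630e+01  4.50440e+01]
[[-0.1, 0.2], [-0.1, -1.2], [-1.6, -0.5], [-0.2, 0.2], [1.1, -3.9], [-10.5, -3.3], [-0.0, 0.1], [0.1, 1.6], [0.5, 0.7], [-0.3, -0.7], [-1.2, 1.7], [1.1, -0.2], [-11.7, 60.9], [-17.4, 60.8], [0.3, -0.3], [-1.3, 0.7], [5.2, 2.0], [-0.3, -3.3], [0.2, -1.4], [1.4, 1.4], [-3.8, 33.9], [1.8, -32.0], [-1.8, 9.0]]
[[584.9 134.8  88. ]]
[[665.6 131.4 -20.1]]
[[450.  140.5  88. ]]
[[579.4   3.2  88. ]]
[[444.5   8.9  88. ]]
```

```bash
sed -i 's/\[480,80,0,49,1.75,.8,67,42\]/[534,71,-.04,49,1.67,.75,67,42]/; /wz(335,472)/s/.*/       ]/; s/(W,(50,135,85),wz(481,36)),//' fit1.py; python3 fit1.py
```

```text
[ 5.34912e+02  7.22810e+01 -4.10000e-02  4.69890e+01  1.67000e+00
  7.52000e-01  6.85140e+01  4.32870e+01]
[[-0.7, -0.0], [-0.7, -1.4], [-0.0, -0.4], [-0.4, 0.3], [-0.8, -0.1], [-1.3, 0.7], [-0.6, 0.1], [-0.5, 1.7], [-0.1, 0.8], [-1.0, -0.7], [0.2, 1.4], [1.0, -0.1], [-1.0, 0.5], [0.3, 0.0], [-0.2, -0.2], [-0.9, -0.7], [0.1, -4.5], [0.1, 1.5], [1.2, 1.1], [0.1, 2.3], [0.1, 1.4]]
[[584.7 138.8  88. ]]
[[598.1 138.3 222.3]]
[[449.8 144.4  88. ]]
[[579.    1.9  88. ]]
[[444.2   7.4  88. ]]
```

Request:
arm_command(
  plan=[
    [0.015,0.036,-0.036,0,0.4],
    [0.015,0.036,-0.036,0,0.4],
    [0.03,0,0,0,0.4],
    [0,0,0,0,0.4],
  ],
)

```text
time_s: 4.78
eef_pos: [598.0, 138.1, 267.8]
ee_rot: [-0.488, -0.509, -0.49, 0.512]
force: [-0.7, 0.3, 0.3]
grip_width: 0.4
```

Run:
```python
from h import *
from rig import ctrl
import pickle
s=ctrl.sense(); c=ctrl.capture("wrist"); pickle.dump((s,c),open("w2.pkl","wb"))
print(s["time_s"],s["eef_pos"]); 
a=np.array([598.1,138.3,222.3]);d=np.array([.041,.999,0])
print(proj(c,[a-40*d,a,a+40*d],s)*1.42)
zoom(c["color"],0,0,560,420,1.42,"pics/w2.png")
```

```text
4.775 [598.04004395 138.05646181 267.75862955]
[[398.98484149 430.99220445]
 [398.80210576 342.36369651]
 [398.5955875  242.20044811]]
```

View pics/w2.png

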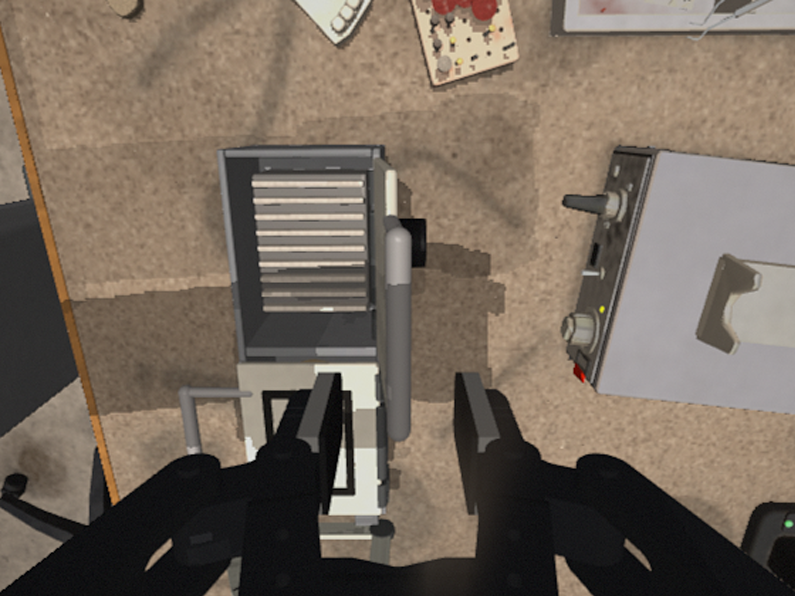

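Request:
arm_command(
  plan=[
    [0.03,0,0,0,0.4],
    [0.03,0,0,0,0.4],
    [0.004,0,0,0,0.3],
    [0,0,0,0,0.05],
    [0,0,0,0,0.05],
    [0,0,0,0,0.05],
    [0,0,0,0,0.05],
  ],
  squeeze=30,
)

```text
time_s: 5.7
eef_pos: [599.9, 138.1, 207.3]
ee_rot: [0.49, 0.511, 0.488, -0.51]
force: [0.5, -2.2, 6.7]
grip_width: 0.105
```

Run:
```python
from h import *
from rig import ctrl
s=ctrl.sense(); c=ctrl.capture("wrist")
print(s)
zoom(c["color"],0,0,560,420,1.42,"pics/w3.png")
c=ctrl.capture("scene"); zoom(c["color"],250,80,430,270,3,"pics/s3.png")
```

```text
{'time_s': 5.7, 'joints': array([ 3.64780733e-02,  5.29760715e-01,  1.24155906e+00, -5.54304665e-04,
        1.36647224e+00,  7.86923989e-02]), 'dq': array([-2.09928433e-04, -1.44769875e-03, -2.07573920e-04,  1.07970464e-03,
        1.73712932e-04,  8.01741643e-05]), 'tau': array([ 1.22165032e+00, -4.74201250e+01, -2.38380325e+01,  4.88519724e-01,
       -1.83934963e-02,  3.63710267e-02]), 'eef_pos': array([599.88666779, 138.13117881, 207.34747829]), 'ee_rot': array([ 0.4904006 ,  0.51128878,  0.48832613, -0.50953766]), 'force': array([ 0.45970805, -2.22899995,  6.69579358]), 'wrist_torque': array([-0.33243043,  0.02214863,  0.02788213]), 'grip_width': 0.104650828546483}
```

View pics/w3.png

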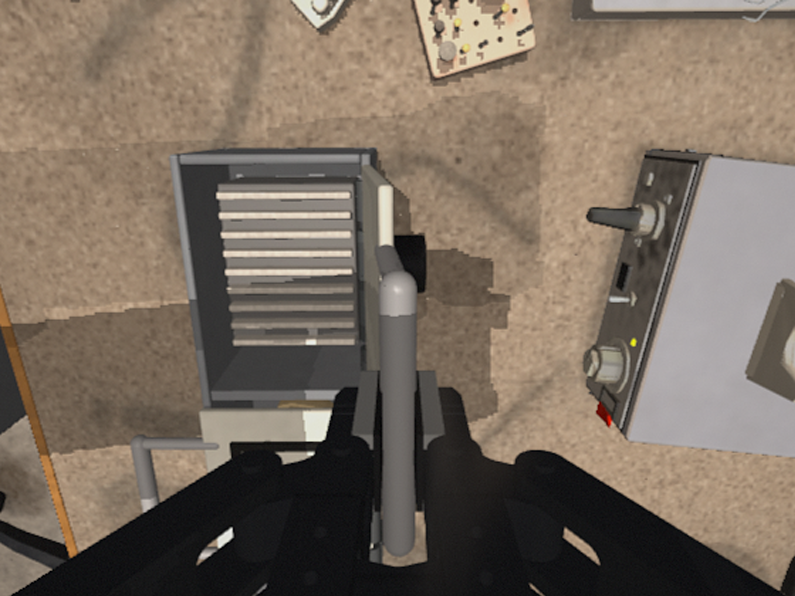

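View pics/s3.png

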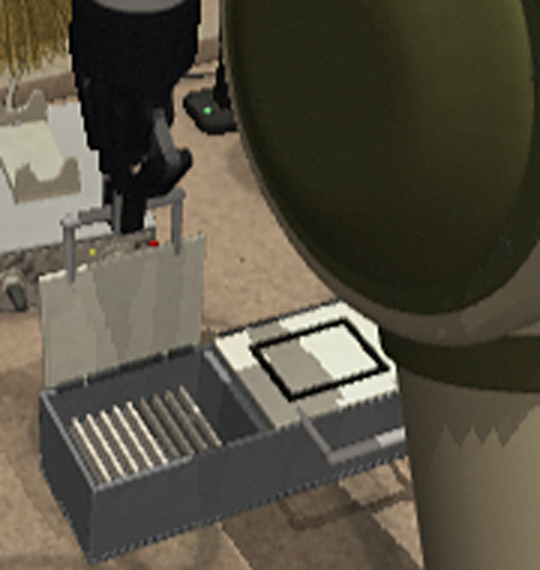

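Run:
```python
import numpy as np
A=np.r_[np.linspace(1.684,0.16,19),0.12,.08,.04,0]
for i in range(len(A)-1):
    print(f"{A[i+1]:.3f} [{135*(np.sin(A[i])-np.sin(A[i+1]))/1000:.4f}, {135*(np.cos(A[i])-np.cos(A[i+1]))/1000:.4f}]")
```

```text
1.599 [-0.0008, -0.0114]
1.515 [0.0002, -0.0114]
1.430 [0.0011, -0.0114]
1.345 [0.0021, -0.0112]
1.261 [0.0030, -0.0110]
1.176 [0.0039, -0.0107]
1.091 [0.0048, -0.0104]
1.007 [0.0057, -0.0099]
0.922 [0.0065, -0.0094]
0.837 [0.0073, -0.0088]
0.753 [0.0080, -0.0082]
0.668 [0.0087, -0.0075]
0.583 [0.0093, -0.0067]
0.499 [0.0098, -0.0059]
0.414 [0.0103, -0.0050]
0.329 [0.0106, -0.0041]
0.245 [0.0110, -0.0032]
0.160 [0.0112, -0.0023]
0.120 [0.0053, -0.0008]
0.080 [0.0054, -0.0005]
0.040 [0.0054, -0.0003]
0.000 [0.0054, -0.0001]
```

Request:
arm_command(
  plan=[
    [-0.001,-0.0114,0,0,0.05],
    [0,-0.0114,0,0,0.05],
    [0.001,-0.0114,0,0,0.05],
    [0.002,-0.0112,0,0,0.05],
    [0.003,-0.011,0,0,0.05],
    [0.004,-0.0107,0,0,0.05],
    [0.005,-0.0104,0,0,0.05],
    [0.0055,-0.01,0,0,0.05],
    [0.0065,-0.0094,0,0,0.05],
  ],
)

```text
time_s: 6.92
eef_pos: [502.0, 142.3, 179.6]
ee_rot: [0.49, 0.511, 0.489, -0.51]
force: [3.1, -3.6, -2.3]
grip_width: 0.103
```

Request:
arm_command(
  plan=[
    [0.0073,-0.0088,0,0,0.05],
    [0.008,-0.0082,0,0,0.05],
    [0.0087,-0.0075,0,0,0.05],
    [0.0093,-0.0067,0,0,0.05],
    [0.0098,-0.0059,0,0,0.05],
    [0.0103,-0.005,0,0,0.05],
    [0.0106,-0.0041,0,0,0.05],
    [0.011,-0.0032,0,0,0.05],
    [0.009,-0.002,0,0,0.05],
    [0.006,-0.001,0,0,0.05],
  ],
)

```text
time_s: 8.18
eef_pos: [450.0, 144.8, 88.8]
ee_rot: [0.489, 0.511, 0.489, -0.51]
force: [0.2, -0.6, 1.0]
grip_width: 0.101
```

Request:
arm_command(
  plan=[
    [0.005,-0.0005,0,0,0.05],
    [0.004,0,0,0,0.05],
    [0.003,0,0,0,0.05],
    [0.003,0,0,0,0.05],
    [0.002,0,0,0,0.05],
    [0,0,0,0,0.05],
  ],
)

```text
time_s: 8.93
eef_pos: [449.1, 144.8, 72.6]
ee_rot: [-0.489, -0.51, -0.49, 0.511]
force: [-3.4, 0.1, 6.5]
grip_width: 0.099
```

Run:
```python
from h import *
from rig import ctrl
s=ctrl.sense(); c=ctrl.capture("wrist")
print(s["time_s"],s["eef_pos"],s["force"],s["grip_width"])
zoom(c["color"],0,0,560,420,1.42,"pics/w4.png")
```

```text
8.925 [449.05043461 144.81597011  72.56433548] [-3.36268023  0.08279634  6.4638711 ] 0.09944047344404355
```

View pics/w4.png

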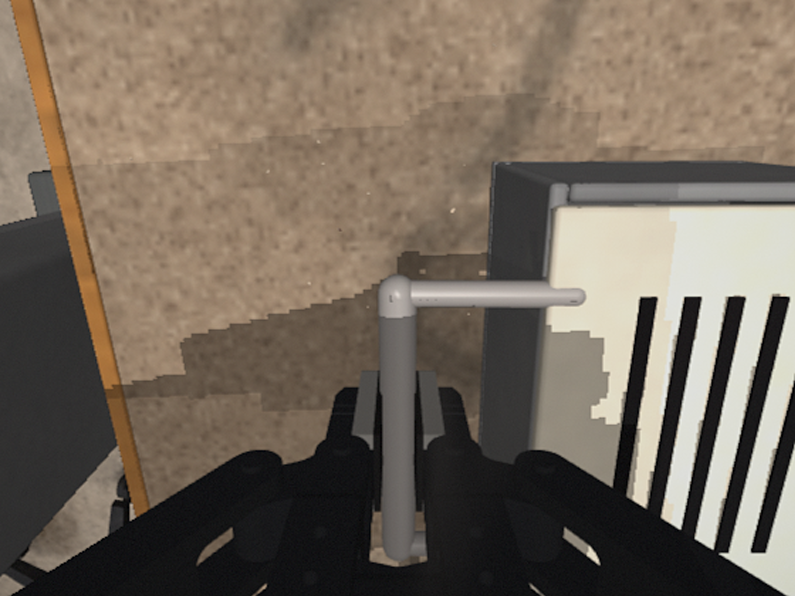

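Request:
arm_command(
  plan=[
    [0.003,0,0,0,0.05],
    [0,0,0,0,0.05],
  ],
)

```text
time_s: 9.22
eef_pos: [449.2, 144.9, 71.1]
ee_rot: [-0.489, -0.51, -0.49, 0.51]
force: [-11.8, 0.2, 27.4]
grip_width: 0.104
```

Request:
arm_command(
  plan=[
    [-0.003,0,0,0,0.05],
    [0,0,0,0,0.28],
    [0,0,0,0,0.28],
    [0,0,0,0,0.28],
    [-0.02,0,0,0,0.28],
    [-0.03,0,0,0,0.28],
    [-0.04,0,0,0,0.28],
    [-0.04,0,0,0,0.28],
    [0,0,0,0,0.28],
  ],
)

```text
time_s: 10.35
eef_pos: [450.6, 144.8, 204.6]
ee_rot: [0.491, 0.512, 0.488, -0.509]
force: [-0.1, 0.7, -1.8]
grip_width: 0.282
```

Run:
```python
from h import *
from rig import ctrl
import pickle
s=ctrl.sense(); c=ctrl.capture("wrist"); pickle.dump((s,c),open("w5.pkl","wb"))
print(s["time_s"],s["eef_pos"],s["force"],s["grip_width"])
zoom(c["color"],0,0,560,420,1.42,"pics/w5.png")
a=np.array([444.2,7.4,88.]);d=np.array([.041,.999,0])
print(proj(c,[a-40*d,a,a+40*d,a+40*d+[0,136.6,0]],s)*1.42)
c=ctrl.capture("scene"); pickle.dump(c,open("s5.pkl","wb"));zoom(c["color"],240,110,430,270,4,"pics/s5.png")
```

```text
10.35 [450.57628672 144.77784091 204.64566848] [-0.12808917  0.73002455 -1.77698457] 0.2819698895449408
[[396.64131257 558.42928832]
 [396.45020965 505.98277741]
 [396.24339413 449.2240803 ]
 [384.18114246 214.68571258]]
```

View pics/w5.png

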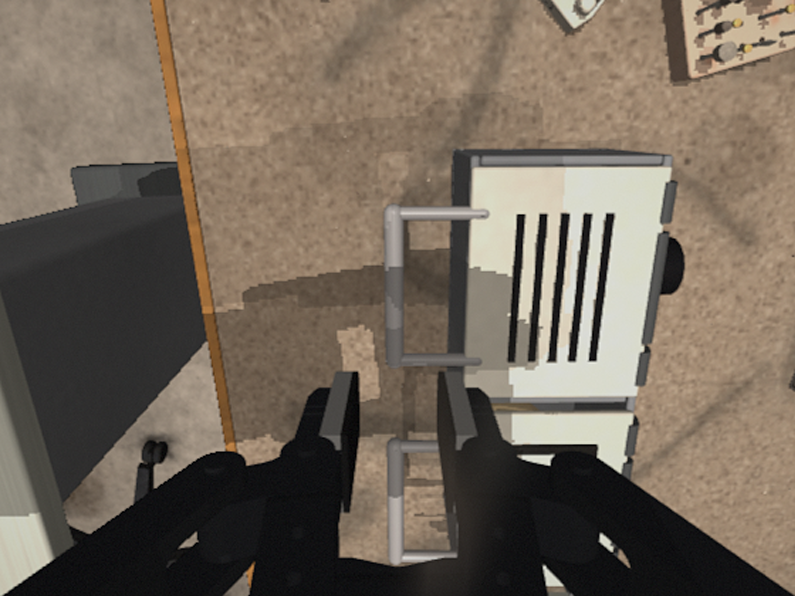

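View pics/s5.png

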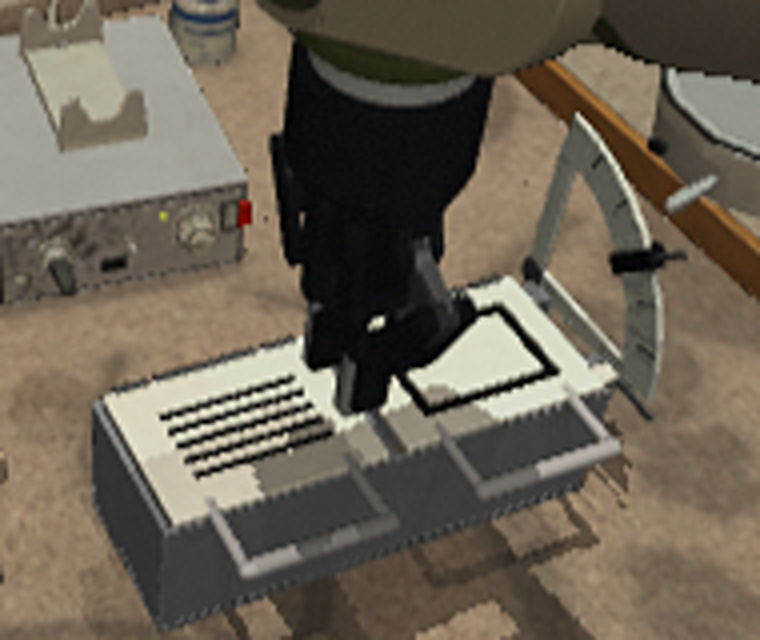

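Request:
arm_command(
  plan=[
    [0,0,0.045,0,0.28],
    [0,0,0.045,0,0.28],
    [0.03,0,0.045,0,0.28],
    [0.03,0,0,0,0.28],
    [0,0,0,0,0.28],
  ],
)

```text
time_s: 11.08
eef_pos: [442.1, 9.9, 140.0]
ee_rot: [-0.487, -0.509, -0.491, 0.512]
force: [0.1, -0.1, 1.3]
grip_width: 0.281
```

Run:
```python
from h import *
from rig import ctrl
import pickle
s=ctrl.sense(); c=ctrl.capture("wrist"); pickle.dump((s,c),open("w6.pkl","wb"))
print(s["time_s"],s["eef_pos"],s["force"],s["grip_width"])
zoom(c["color"],0,0,560,420,1.42,"pics/w6.png")
```

```text
11.075 [442.10085108   9.89758415 139.95604259] [ 0.08627198 -0.10035546  1.25248731] 0.28072520812901947
```

View pics/w6.png

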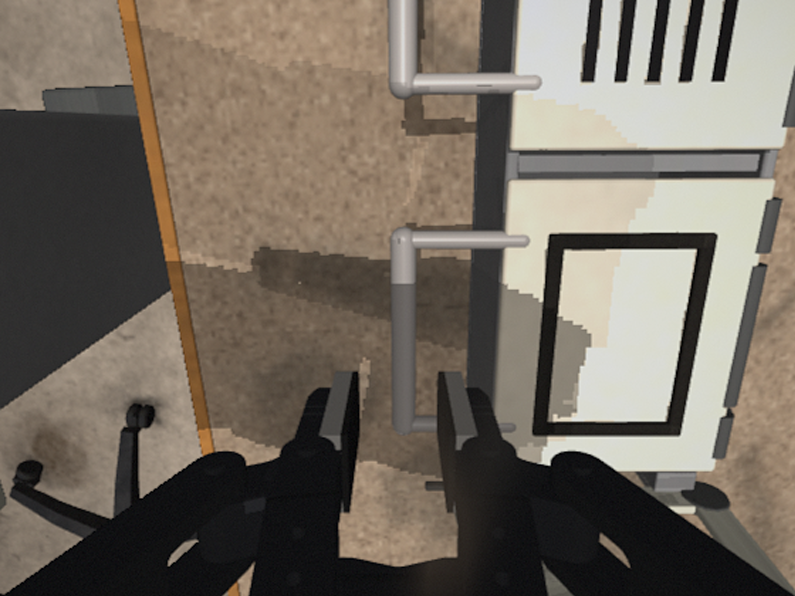

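Request:
arm_command(
  plan=[
    [0.02,0.002,0,0,0.28],
    [0.025,0,0,0,0.28],
    [0.022,0,0,0,0.28],
    [0,0,0,0,0.28],
    [0,0,0,0,0.05],
    [0,0,0,0,0.05],
    [0,0,0,0,0.05],
  ],
  squeeze=40,
)

```text
time_s: 12.0
eef_pos: [444.0, 10.1, 76.2]
ee_rot: [-0.489, -0.509, -0.491, 0.511]
force: [-12.6, -0.1, 6.5]
grip_width: 0.098
```

Run:
```python
from h import *
from rig import ctrl
import pickle
s=ctrl.sense(); c=ctrl.capture("wrist"); pickle.dump((s,c),open("w7.pkl","wb"))
print(s["time_s"],s["eef_pos"],s["force"],s["grip_width"])
zoom(c["color"],0,0,560,420,1.42,"pics/w7.png")
c=ctrl.capture("scene"); pickle.dump(c,open("s7.pkl","wb"));zoom(c["color"],240,110,430,270,4,"pics/s7.png")
```

```text
12.0 [443.99970354  10.11857588  76.20068883] [-12.58788641  -0.07068816   6.51548675] 0.09803700310376691
```

View pics/w7.png

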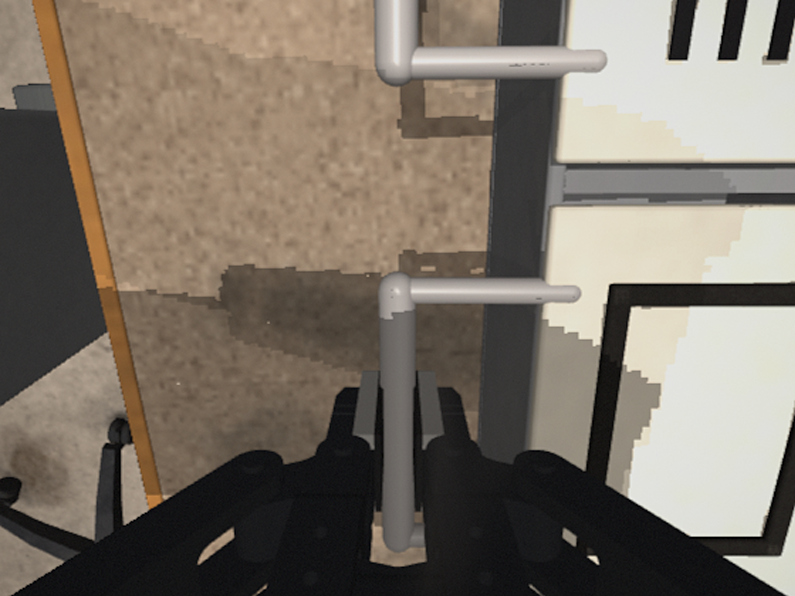

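View pics/s7.png

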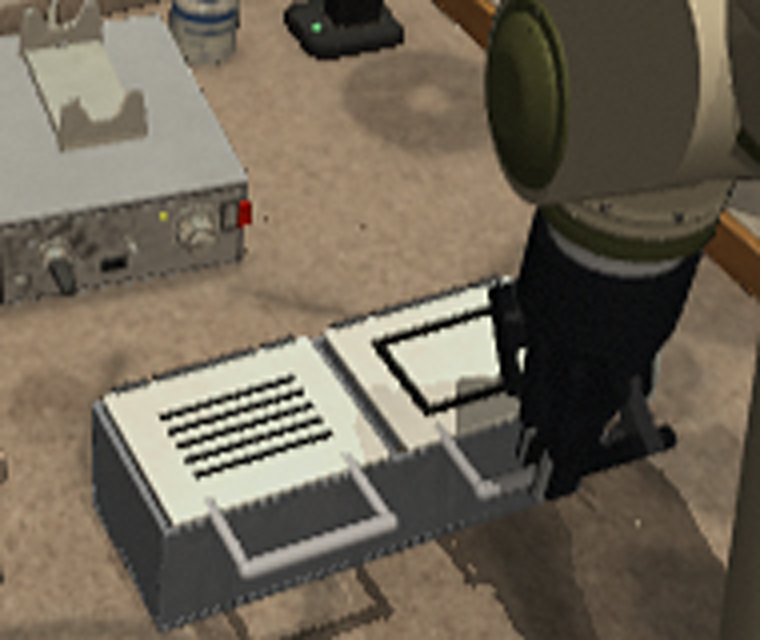

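```bash
cat > ov.py <<'E'
from h import *
import pickle,sys
pose=(534.9,72.3,-.041);hx=47.0
T,S=pickle.load(open("ts.pkl","rb"));s1,W=pickle.load(open("w1.pkl","rb"))
import copy
T["color"]=cv2.imread("pics/top0.png")[:,:,::-1];S["color"]=cv2.imread("pics/scene0.png")[:,:,::-1]
def ov(c,s,box,f,name,m):
    x0,y0,x1,y1=box
    im=cv2.resize(c["color"][y0:y1,x0:x1],None,fx=f,fy=f,interpolation=cv2.INTER_CUBIC)[:,:,::-1].copy()
    q=lambda r,a:(((proj(c,box2w(pose,(hx-r*np.cos(a),-147,88+r*np.sin(a))),s)[0]-[x0,y0]+.5)*f-.5)*16).astype(int)
    for k in range(7):
        a=k*np.pi/12; cv2.line(im,tuple(q(108,a)),tuple(q(116,a)),(0,0,255),1,cv2.LINE_AA,4)
    cv2.line(im,tuple(q(116,m)),tuple(q(140,m)),(0,255,0),1,cv2.LINE_AA,4)
    cv2.imwrite(name,im)
m=float(sys.argv[1])
ov(T,None,(380,170,440,260),6,"pics/oT.png",m)
ov(S,None,(360,130,440,230),6,"pics/oS.png",m)
ov(W,s1,(220,260,350,370),6,"pics/oW.png",m)
a=[cv2.imread(f"pics/o{n}.png") for n in "TS"]
h=max(i.shape[0] for i in a); a=[cv2.copyMakeBorder(i,0,h-i.shape[0],0,4,0) for i in a]
cv2.imwrite("pics/oTS.png",np.hstack(a))
E
python3 ov.py 0.752
```

```text
(no output)
```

View pics/oTS.png

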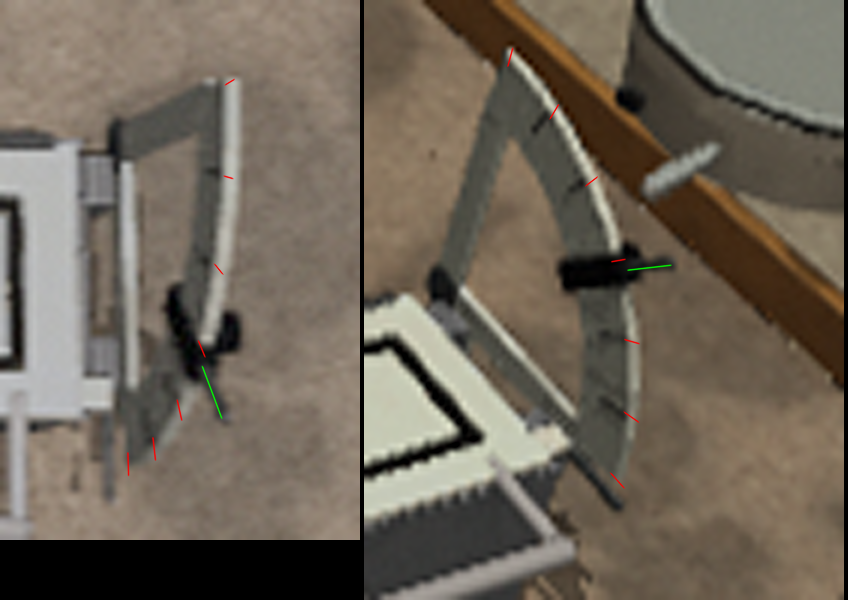

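View pics/oW.png

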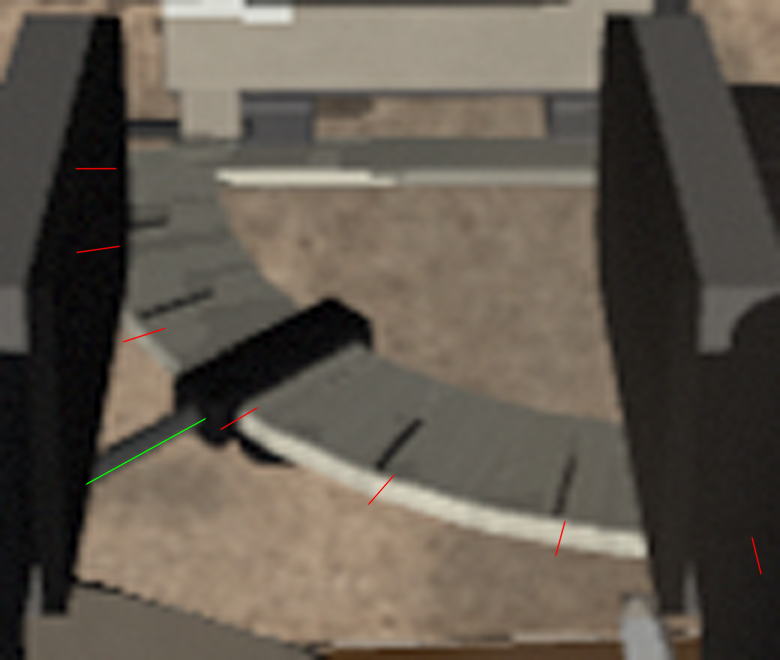

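Run:
```python
import numpy as np
A=np.r_[0,.03,np.linspace(.09,0.75,11)]
for i in range(len(A)-1):
    print(f"{A[i+1]:.3f} [{135*(np.sin(A[i])-np.sin(A[i+1]))/1000:.4f}, {135*(np.cos(A[i])-np.cos(A[i+1]))/1000:.4f}]")
```

```text
0.030 [-0.0040, 0.0001]
0.090 [-0.0081, 0.0005]
0.156 [-0.0088, 0.0011]
0.222 [-0.0087, 0.0017]
0.288 [-0.0086, 0.0022]
0.354 [-0.0085, 0.0028]
0.420 [-0.0082, 0.0034]
0.486 [-0.0080, 0.0039]
0.552 [-0.0077, 0.0044]
0.618 [-0.0074, 0.0049]
0.684 [-0.0071, 0.0054]
0.750 [-0.0067, 0.0059]
```

Request:
arm_command(
  plan=[
    [-0.004,0,0,0,0.05],
    [-0.0081,0.0005,0,0,0.05],
    [-0.0088,0.0011,0,0,0.05],
    [-0.0087,0.0017,0,0,0.05],
    [-0.0086,0.0022,0,0,0.05],
    [-0.0085,0.0028,0,0,0.05],
    [-0.0082,0.0034,0,0,0.05],
    [-0.008,0.0039,0,0,0.05],
  ],
  squeeze=50,
)

```text
time_s: 13.1
eef_pos: [458.2, 9.6, 138.7]
ee_rot: [-0.488, -0.508, -0.492, 0.512]
force: [-16.2, -0.5, 3.7]
grip_width: 0.094
```

Request:
arm_command(
  plan=[
    [-0.0077,0.0034,0,0,0.05],
    [-0.0074,0.0044,0,0,0.05],
    [-0.0071,0.0054,0,0,0.05],
    [-0.0067,0.0059,0,0,0.05],
    [0,0,0,0,0.05],
    [0,0,0,0,0.05],
  ],
)

```text
time_s: 13.85
eef_pos: [477.7, 8.8, 168.6]
ee_rot: [-0.488, -0.508, -0.491, 0.512]
force: [-18.5, 0.1, 12.8]
grip_width: 0.086
```

Run:
```python
from h import *
from rig import ctrl
import pickle
s=ctrl.sense(); c=ctrl.capture("wrist"); t=ctrl.capture("top"); sc=ctrl.capture("scene"); pickle.dump((s,c,t,sc),open("w8.pkl","wb"))
print(s["time_s"],s["eef_pos"],s["force"],s["grip_width"])
dz=s["eef_pos"][2]-76.2; dx=(s["eef_pos"][0]-444.0)
print(np.arcsin(dz/135),np.arctan2(dz,135-dx), np.hypot(dz,135-dx))
zoom(c["color"],0,0,560,420,1.42,"pics/w8.png")
zoom(t["color"],330,140,450,270,5,"pics/t8.png")
zoom(sc["color"],240,90,440,240,4,"pics/s8.png")
```

```text
13.85 [477.66112688   8.84014401 168.56324167] [-18.45168434   0.14320165  12.8378188 ] 0.08621206664581632
0.7534680104016024 0.7390939930442708 137.11504518153444
```

View pics/w8.png

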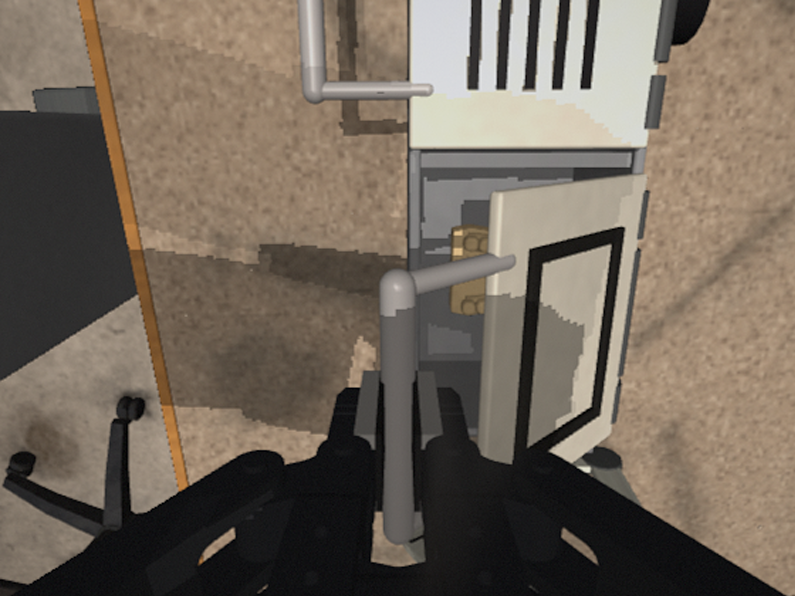

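View pics/t8.png

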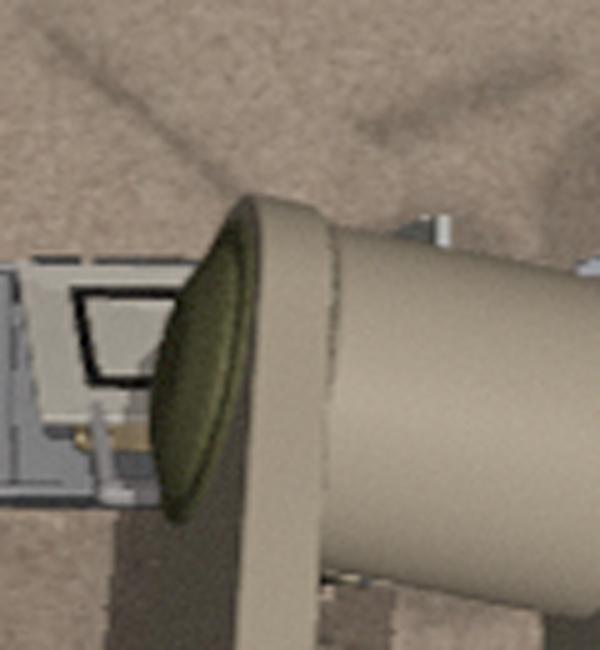

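View pics/s8.png

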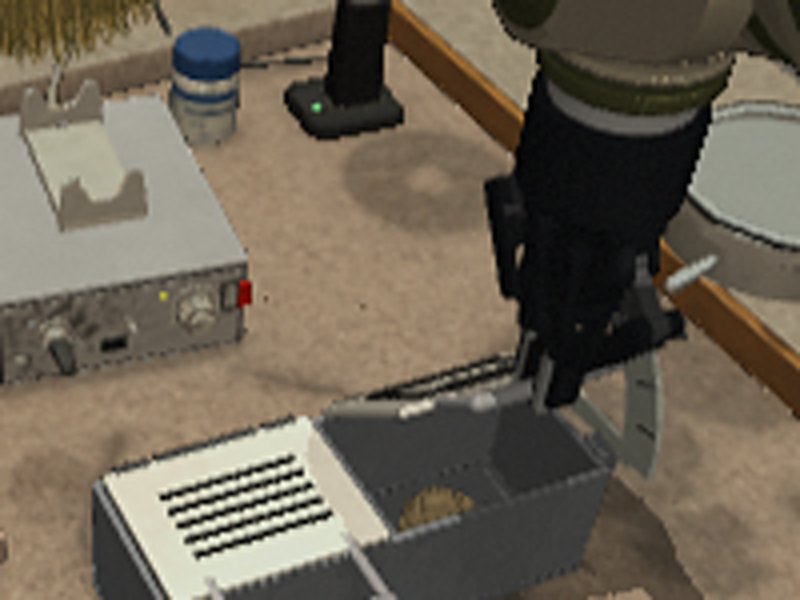

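Request:
arm_command(
  plan=[
    [-0.002,-0.0025,0,0,0.05],
    [0,0,0,0,0.05],
    [0,0,0,0,0.05],
  ],
)

```text
time_s: 14.38
eef_pos: [478.2, 8.7, 169.8]
ee_rot: [0.49, 0.511, 0.489, -0.51]
force: [1.4, 4.5, -1.7]
grip_width: 0.092
```

Run:
```python
from h import *
from rig import ctrl
import pickle
s=ctrl.sense(); c=ctrl.capture("wrist"); pickle.dump((s,c),open("w9.pkl","wb"))
print(s["time_s"],s["eef_pos"],s["force"],s["grip_width"],s["ee_rot"])
zoom(c["color"],260,90,480,340,3.2,"pics/w9.png")
zoom(c["color"],210,90,380,250,4.5,"pics/w9b.png")
```

```text
14.375 [478.22579207   8.71214404 169.82571455] [ 1.36338468  4.490734   -1.65996887] 0.09162280273092722 [ 0.48970829  0.51079109  0.48918074 -0.50988279]
```

View pics/w9.png

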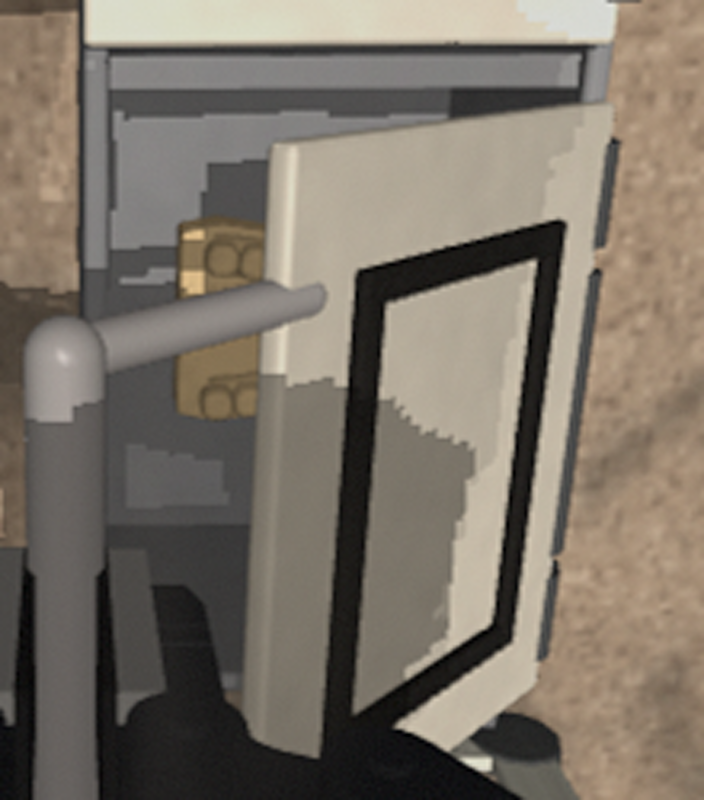

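Run:
```python
from h import *
import pickle
s,c=pickle.load(open("w6.pkl","rb")); zoom(c["color"],260,40,560,340,2.6,"pics/w6z.png")
```

```text
(no output)
```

View pics/w6z.png

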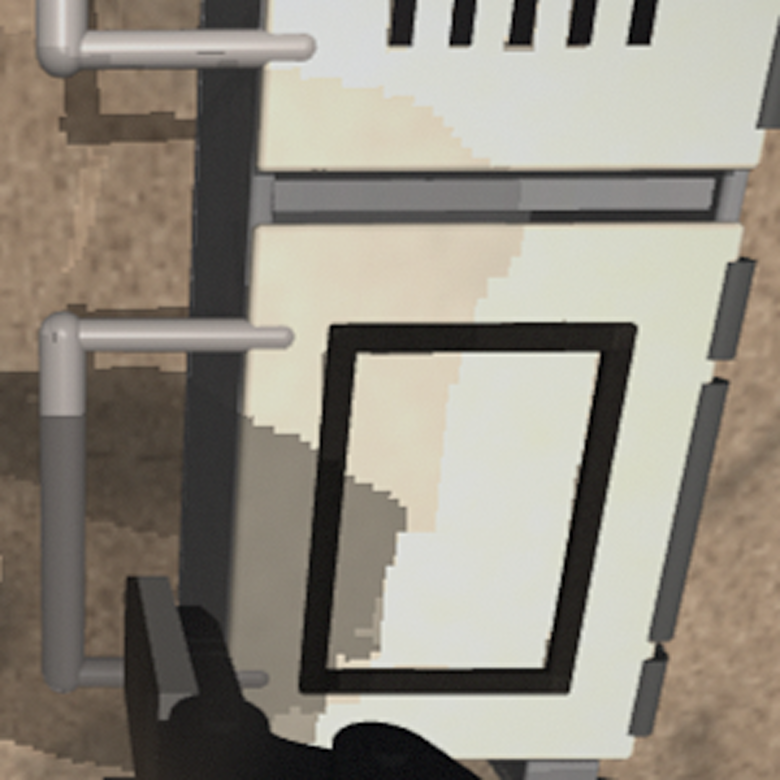

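View pics/w9b.png

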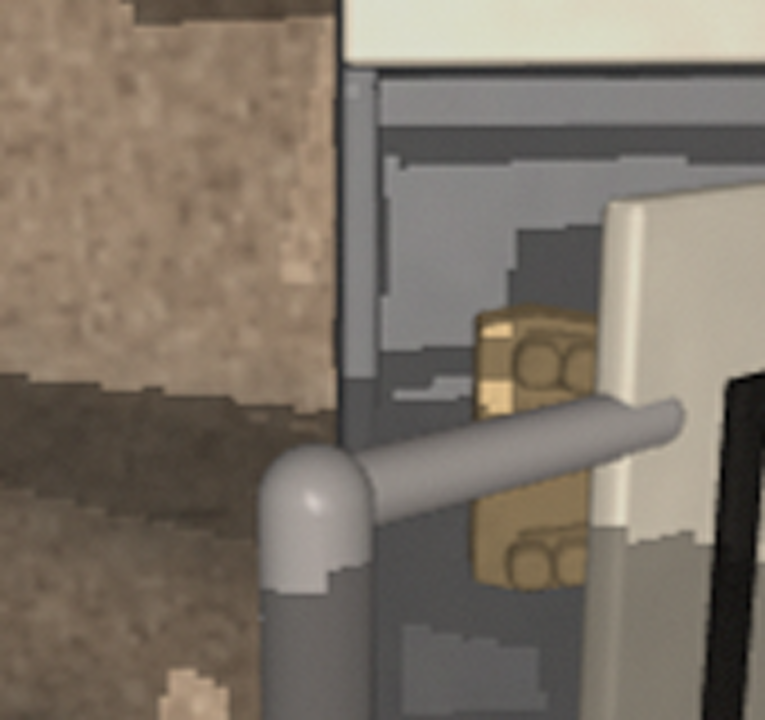

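```bash
cat > fit2.py <<'E'
from h import *
import pickle
from scipy.optimize import least_squares
s6,c6=pickle.load(open("w6.pkl","rb")); s9,c9=pickle.load(open("w9.pkl","rb"))
pose=(534.9,72.3,-.041);hx=47.0
p6=np.array([(330,326),(636,325),(300,691),(569,692),(356,353),(600,351),(329,668),(546,668),(257,224),(742,224),(259,168),(759,165),(62,333)],float)
p9=np.array([(358,271),(567,222),(np.nan,0),(513,636),(384,302),(538,260),(356,714),(498,627),(299,146),(612,103),(84,45),(614,41),(65,354)],float)
p6=(p6+.5)/2.6-.5+[260,40]; p9=(p9+.5)/3.2-.5+[260,90]
def P(p,a):
    g=p[:24].reshape(12,2); h=p[24]
    an=np.r_[np.full(10,a),0,0]
    r,y=g[:,0],g[:,1]
    pts=np.c_[hx-r*np.cos(an)+h*np.sin(an),y,88+r*np.sin(an)+h*np.cos(an)]
    bar=[(hx-135*np.cos(a),-68+36+p[25],88+135*np.sin(a))]
    return box2w(pose,np.r_[pts,bar])
def pr(c,s,X,d):
    X=(X-s["eef_pos"])@R.from_rotvec(d[3:]).as_matrix()+s["eef_pos"]+d[:3]
    return proj(c,X,s)
def f(p):
    a=p[26]; d6=p[27:33]; d9=p[33:39]
    r6=pr(c6,s6,P(p,0),d6)-p6; r9=pr(c9,s9,P(p,a),d9)-p9
    r9=r9[~np.isnan(p9[:,0])]
    reg=np.r_[(p[24]-2.5)/.5,p[25]/2,d6[:3]/1.5,d6[3:]/.004,d9[:3]/1.5,d9[3:]/.004,
      (p[16]-97)/1,(p[17]+68-62.5)/1.5,(p[19]+68-62.5)/1.5,(p[20]-97),(p[21]-68+62.5)/1.5,(p[23]-68+62.5)/1.5]
    return np.r_[r6.ravel(),r9.ravel(),reg],r6,r9
g0=np.array([(80,-20),(20,-20),(80,-110),(20,-110),(75,-25),(25,-25),(75,-105),(25,-105),(97,-5.5),(0,-5.5),(97,5.5),(0,5.5)],float)
o=least_squares(lambda p:f(p)[0],np.r_[g0.ravel(),2.5,0,.74,np.zeros(12)],loss="soft_l1")
J=np.linalg.inv(o.jac.T@o.jac)
print("a",o.x[26],"sig/px",np.sqrt(J[26,26])); print(np.round(o.x[:24].reshape(12,2),1).tolist(),np.round(o.x[24:],3))
_,r6,r9=f(o.x); print(np.round(r6,1).tolist()); print(np.round(r9,1).tolist())
E
python3 fit2.py
```

```text
a 0.7256037818631036 sig/px 0.008032696713806143
[[80.8, -24.9], [18.8, -25.1], [80.1, -110.3], [18.2, -110.2], [74.6, -30.6], [25.4, -30.8], [73.4, -103.8], [24.7, -104.7], [96.7, -5.2], [2.3, -5.2], [97.2, 5.6], [1.3, 5.8]] [ 3.624e+00  4.718e+00  7.260e-01 -7.110e-01  1.674e+00  3.770e-01
 -1.000e-03 -0.000e+00  0.000e+00  3.180e-01  1.338e+00 -1.440e-01
  2.000e-03  0.000e+00 -4.000e-03]
[[-0.2, -0.5], [0.4, 0.1], [-0.0, -0.0], [0.4, -0.4], [0.6, -0.3], [-0.3, 0.6], [1.1, -0.7], [-0.1, 0.7], [-0.1, 0.5], [-0.4, 0.1], [-0.4, -0.0], [-0.0, 0.2], [-0.2, -0.1]]
[[0.4, 0.5], [-1.7, -0.1], [-0.6, 0.4], [-1.1, 0.3], [0.6, -0.7], [-1.3, 0.7], [-0.2, -0.9], [-0.0, -0.3], [2.0, -0.0], [0.7, 0.0], [0.0, -0.2], [0.6, 0.2]]
```

Run:
```python
from h import *
import pickle
s,c=pickle.load(open("w1.pkl","rb")); zoom(c["color"],225,290,285,345,13,"pics/w1r.png")
```

```text
(no output)
```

View pics/w1r.png

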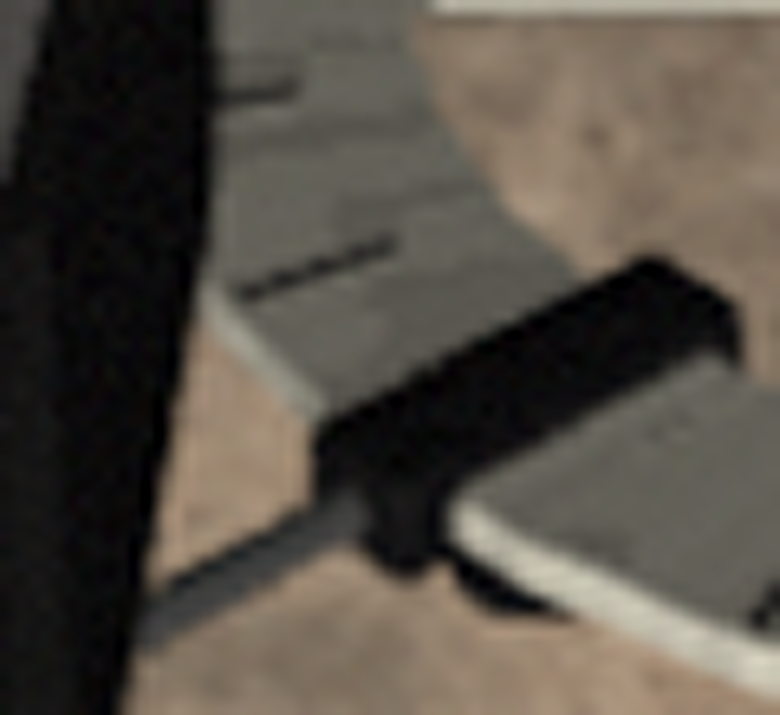

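```bash
cat > fit3.py <<'E'
from h import *
import pickle
from scipy.optimize import least_squares
T,S=pickle.load(open("ts.pkl","rb")); s1,W=pickle.load(open("w1.pkl","rb"))
pose=(534.9,72.3,-.041);hx=47.0; D=np.pi/180
wr=lambda x,y:np.array([225+(x+.5)/13-.5,290+(y+.5)/13-.5])
w6=lambda x,y:np.array([220+(x+.5)/6-.5,260+(y+.5)/6-.5])
ss=lambda x,y:np.array([360+(x-364+.5)/6-.5,130+(y+.5)/6-.5])
tt=lambda x,y:np.array([380+(x+.5)/6-.5,170+(y+.5)/6-.5])
WL=[(15*D,wr(220,98),wr(295,87)),(30*D,wr(245,296),wr(392,243)),(60*D,w6(380,468),w6(420,422)),(75*D,w6(558,513),w6(575,458)),(None,wr(165,607),wr(330,523))]
SL=[(75*D,ss(535,130),ss(553,107)),(60*D,ss(570,190),ss(588,181)),(30*D,ss(600,333),ss(622,337)),(15*D,ss(600,403),ss(620,413))]
def pt(r,a,y=-147): return box2w(pose,(hx-r*np.cos(a),y,88+r*np.sin(a)))
def pj(c,s,X,d): return proj(c,X+d,s)[0]
def lines(L,c,s,d,m,yr):
    out=[]
    for a,p,q in L:
        aa,y=(m,yr) if a is None else (a,-145.5)
        A=pj(c,s,pt(90,aa,y),d);B=pj(c,s,pt(140,aa,y),d); n=np.array([-(B-A)[1],(B-A)[0]])/np.linalg.norm(B-A)
        out+=[(p-A)@n,(q-A)@n]
    return out
def res(p,full=False):
    m,dW,dS,dT,yr=p[0],p[1:4],p[4:7],p[7:10],-147+p[10]
    rW=lines(WL,W,s1,dW,m,yr); rS=lines(SL,S,None,dS,m,yr)
    tS=pj(S,None,pt(140,m,yr),dS)-ss(674,265); tT=pj(T,None,pt(140,m,yr),dT)-tt(225,418)
    oT=pj(T,None,pt(113,90*D,-145.5),dT)-tt(220,80); 
    oS=pj(S,None,pt(113,90*D,-147),dS)-ss(511,48)
    r=[np.array(rW)*1.5,np.array(rS),tS,tT,oT,oS,dW/2.5,dS/2.5,dT/2.5,[p[10]/1.5]]
    return r if full else np.concatenate(r)
o=least_squares(res,np.r_[.75,np.zeros(10)]); J=np.linalg.inv(o.jac.T@o.jac)
print(np.round(o.x,3),J[0,0]**.5)
for r in res(o.x,True): print(np.round(r,2))
E
python3 fit3.py
```

```text
[ 0.748 -0.137  1.755 -1.034  0.426  0.255  0.626  0.315  0.488 -0.144
 -0.952] 0.008896019921067894
[ 0.18  0.21 -0.32  0.37 -0.17 -0.05  0.29 -0.13  0.23 -0.31]
[-0.4   0.24 -0.37  0.26  0.03 -0.32  0.75  0.22]
[-0.27 -0.19]
[-0.47  0.06]
[0.61 0.02]
[-0.25  0.77]
[-0.05  0.7  -0.41]
[0.17 0.1  0.25]
[ 0.13  0.2  -0.06]
[-0.63]
```

Request:
arm_command(
  plan=[
    [-0.0012,0.001,0,0,0.05],
    [-0.0011,0.001,0,0,0.05],
    [0,0,0,0,0.05],
    [0,0,0,0,0.05],
  ],
)

```text
time_s: 14.92
eef_pos: [479.7, 8.6, 171.5]
ee_rot: [0.489, 0.51, 0.49, -0.51]
force: [-0.4, 6.2, -0.9]
grip_width: 0.089
```

Run:
```python
from h import *
from rig import ctrl
import pickle
s=ctrl.sense(); c=ctrl.capture("wrist"); sc=ctrl.capture("scene"); pickle.dump((s,c,sc),open("w10.pkl","wb"))
print(s["time_s"],s["eef_pos"],s["force"],s["grip_width"])
for x0 in (443.5,444): print(np.arccos((135-(s["eef_pos"][0]-x0))/135))
for q in ["flap_pointer","marker_tip"]:
    print(q,[(x["uv"],round(x["score"],2)) for x in ctrl.place_of("scene",q)[:3]])
zoom(c["color"],260,90,480,340,3.2,"pics/w10.png")
zoom(sc["color"],350,120,450,220,7,"pics/s10.png")
```

```text
14.925 [479.73130397   8.61207415 171.48397903] [-0.35793231  6.24732263 -0.93664018] 0.08862123538639183
0.7501010719056929
0.7446521737360403
flap_pointer []
marker_tip []
```

View pics/w10.png

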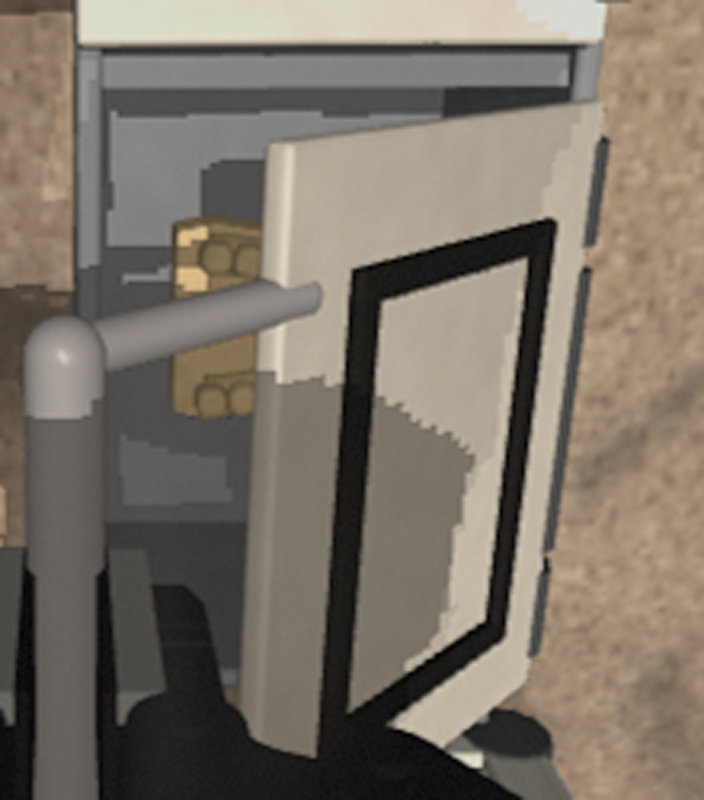

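View pics/s10.png

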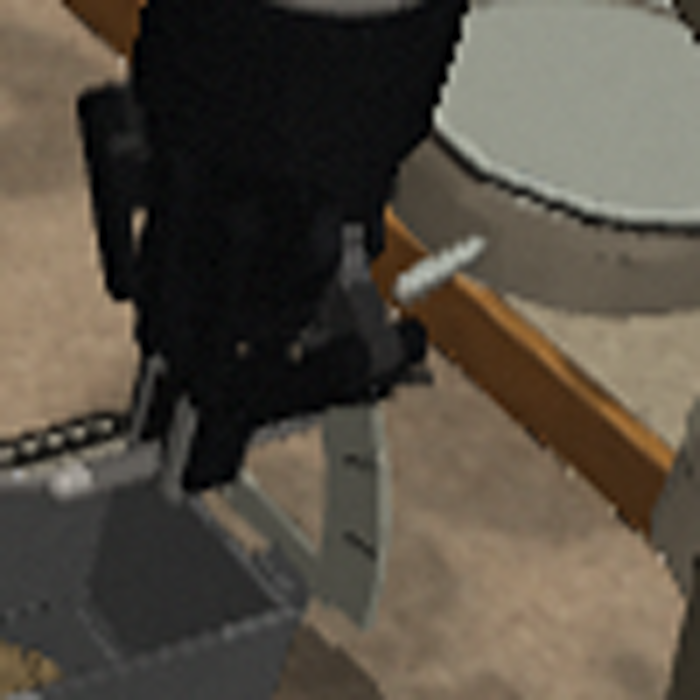

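```bash
sed -e 's/s9,c9=pickle.load(open("w9.pkl","rb"))/s9,c9,_=pickle.load(open("w10.pkl","rb"))/' -e 's/^p9=np.array.*/p9=np.array([(353,269),(555,220),(np.nan,0),(501,634),(380,300),(529,257),(346,713),(488,622),(294,145),(601,101),(78,45),(605,41),(65,354)],float)/' fit2.py > fit4.py; python3 fit4.py | head -1
```

```text
a 0.74317455430401 sig/px 0.007630221254715127
```

Request:
arm_command(
  plan=[
    [-0.0003,0.0003,0,0,0.05],
    [0,0,0,0,0.05],
    [0,0,0,0,0.05],
    [0,0,0,0,0.05],
    [0,0,0,0,0.05],
  ],
  squeeze=50,
)

```text
time_s: 15.75
eef_pos: [479.9, 8.6, 171.7]
ee_rot: [-0.489, -0.51, -0.49, 0.51]
force: [0.2, 6.0, -1.9]
grip_width: 0.088
```

Run:
```python
from rig import ctrl
import numpy as np
s=ctrl.sense(); print(s["time_s"],s["eef_pos"],s["force"],s["grip_width"],np.abs(s["dq"]).max())
print(ctrl.finish_job())
```

```text
15.75 [479.9179117    8.6364859  171.70140492] [ 0.23553631  6.02985234 -1.91386161] 0.08841596308450571 0.001985912399927573
the job is handed in; nothing more can be done
None
```

The lid is shut and the flap is held at my best estimate of the marker's angle. I handed the job in at 15.75 s with the gripper still closed on the flap bar.

- **Lid:** I held its bar all the way down. An extra 3 mm push at the end met about 27 N of resistance, and later pictures show the lid flat on the housing.
- **Flap:** its angle came out at about 0.745–0.75 rad from the arm position and about 0.743 rad from the last wrist picture. The marker reads about 0.748–0.755 rad from its tip and the scale ticks. I raised the flap another 0.3 mm or so after that wrist picture and did not measure the angle again.
- **At hand-in:** the arm was still, with about 6 N on the tool, mostly sideways. The gripper opening was about 7.5 mm (0.088) on the 10 mm bar.
- **Checks that were blocked or disagreed:**
  - The gripper hid the pointer and marker clamp from every camera, so I could not compare them directly at the end. The pointer and marker-tip detectors found nothing in that view.
  - The arm's height alone gave a flap angle about 0.04 rad higher than the other two readings. I took this as the bar having slid about 4 mm along the pads while lifting, and did not use it.
- **Surroundings:** what looks like the marker tip is at the same pixel as at the start, about (411, 174) in the scene picture. I kept the arm clear of the loose items but did not check their positions again at the end.

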